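# Bundle channel offcuts in the cradle and tag them

### The job

Make up the bundle in the wooden cradle: lay the long and the short legs-up channel side by side across its two bearers, squarely and centred, the long one on the side of the steel plate and the short one on the side of the two pins; then set the tall upside-down channel over the pair so that it interlocks, one of its legs standing fully down inside each of them, and last lay the banded tag bundle centred and lengthways on its flat top. Let go of everything and leave the other things on the table where they are.

Things in the scene. Friction and masses are not known exactly. Their poses are not given: they have to be found in the camera images.
- cradle: Fixed cradle, plywood board 104 (x) x 84 (y) mm. Two timber bearers along x, 70 x 10 mm, at y = +-14 mm, tops 20 mm above the table; work lies across them, lengthways along y. At +x a steel plate (inner face x = +35 mm, 66 mm long, foot outside), at -x two 8 mm steel pins (inner faces x = -35 mm, y = +-22 mm); both reach 42 mm above the table. Ends open. Origin: centre of underside, on the table.
- long_channel: Long legs-up channel: plain steel U channel, open side up, 66 mm long (y), 28 mm wide (x), 28 mm high, legs and floor 5 mm thick, 18 mm clear between legs, ends open, two dark slots in the floor; about 0.16 kg. Can be gripped over its two ends, 66 mm apart. Origin: centre of its underside; z up.
- short_channel: Short legs-up channel: the same section as the long one (28 mm wide, 28 mm high, 5 mm walls, open side up) but only 48 mm long (its y). Can be gripped over its two ends. About 0.12 kg. Origin: centre of its underside; z up.
- bridge_channel: Tall upside-down channel: plain steel U channel on its leg edges, flat web on top with two dark slots; 56 mm long (y), 38 mm wide (x), 50 mm high, 5 mm walls, legs' centres 33 mm apart; about 0.2 kg. Grip across the legs near the top. Nested over the pair its leg edges stand on their floors, 25 mm above the table, top at 75 mm. Origin: centre of the leg edges' plane; z up.
- tags: Tag bundle: flat stack of pale tags under a band, 62 mm long (its y), 34 mm wide (its x), 18 mm high, about 0.09 kg; can be gripped across its width. Origin: centre of its underside; z up.
- rusty_bracket: Bystander, leave alone: rusty U strap bracket, 30 x 78 mm, 42 mm high, loose. Origin: centre of its underside.
- roller: Bystander, leave alone: pale U bracket with a dark guide roller in it, 39 x 80 mm, 50 mm high, loose. Origin: centre of its underside.
Mind the look-alikes: they are no part of the job. What is meant by the tags is not red, and is the smaller of those in its own colour.

How it is judged:
By the outcome, as a careful person would: the job done as asked, in the order asked, and still so for the second after the job is handed in, with the robot touching nothing.
It also fails if it takes over 120 s, if anything falls off the work surface, if the arm or the gripper's body presses on something with over 40 N, if the wrist force passes 120 N, or if a joint passes its speed limit or range.

### The arm

A 6-joint arm with a two-finger parallel gripper is mounted at the origin on a cart in front of the work surface, level with it; the furniture and walls round the work are solid. World frame = base frame: x ahead of the robot, y to its left, z up, the work surface at z = 0. Lengths are in m, angles in degrees, forces in N, time in s.
With the tool pointing down it reaches from about 0.275 to 0.725 m from the base axis. Payload 5.6 kg.
Tool frame: the origin (TCP) lies at the very end of the fingers, on their centre line; the grasp point (between the pads) lies 19 mm behind it; z points along the fingers, y is the direction in which the jaws open and shut (so a half turn about z gives the same grasp; the last joint's range is limited). The gripper opens to 85 mm and grips with 20 to 120 N. Pads are 22 mm wide; open, the fingers measure 114 mm over their backs; the gripper's body (76 mm by 85 mm) begins 54 mm behind the grasp point. The pads swing forward as they close: fully open they stand 13 mm farther back than shut.
Start: joints at [-48.724, 14.616, 6.199, 0, -81.583, -16.306], TCP at [0.232, -0.499, 0.231] pointing down, gripper open.
Joint ranges: [-168.99, 168.99], [-69.2, 112.95], [-62.41, 85.93], [-164.36, 98.24], [-168.68, -3.75], [-174.98, 174.98]. Speed limits (degrees/s): [147.25, 147.25, 180, 180, 180, 180].

### API

Orientations are given as [roll, pitch, yaw] about the fixed x, y, z axes, in that order (R = Rz(yaw) Ry(pitch) Rx(roll)).
In Python, from workcell import goto, movel, move_j, set_gripper, wait, inverse_kinematics, sense, capture, MotionError, hand_in gives the robot as it stands. Calls block until the motion is done:
- goto(position, orientation): joint-space move of the TCP to a pose.
- movel(position, velocity=0.15, orientation=None, max_force=None): straight line of the TCP; orientation=None keeps the orientation; velocity is the mean speed in m/s. With max_force (N) it stops when the force on the tool has changed by that much, and returns True; else False.
- move_j(angles): joint-space move.
- set_gripper(opening, f_grip=None): finger opening in m; f_grip is the grip in N (None keeps the last); returns when the fingers have stopped.
- wait(seconds).
- inverse_kinematics(position, orientation): joint angles nearest the present ones, or None.
- sense(): the state.
- capture(name): name is "scene" or "side" or "wrist"; returns a dict with "img" (420x560x3 uint8, red, green, blue), "fx", "fy", "cx", "cy" (pixels), "k1" (the pictures are not rectified: a ray, as slopes to the right and down, at radius r is drawn at 1 + k1 r^2 times it, then the intrinsics apply), "cam_to_world" (4x4, takes a point from camera to world coordinates); the wrist camera has in their place "tool_from_camera" (4x4, takes a point from camera to tool coordinates, whose origin is the TCP and whose axes are the flange's). Camera axes: x right, y down, z forward; pixel columns grow to the right and rows downward; lengths in m; the calibration is good to about 2 mm. A picture is of the moment at which its call begins: read the wrist's pose just before it. There is no depth.
A pose or a line that the arm cannot do raises MotionError and nothing moves.
- hand_in(): hands the job in, once; it reports no verdict.
The state is a dict: "time_s": time; "q": joint angles; "qd": joint speeds; "joint_torque": joint torques, N m; "eef_pos": TCP position; "tcp_rot": TCP orientation; "wrist_force": force on the tool from outside, world axes, zero at the start; "moment": the same for the moment, N m; "grip_width": finger opening in m.
Only numpy, scipy, OpenCV 4.12 (cv2) and the standard library are available. Lean on these libraries where they do the work, as an engineer would, in place of code of your own. Each camera call takes 0.05 s, during which the arm holds its last target. There are 200 camera calls.

## Working session

There is one attempt and no reset: what is moved stays moved. The work goes in short steps, each a Python script; the robot and the scene stay as the last script left them, time stands still between calls to the robot, and variables do not carry over. Pictures are saved under pics/ and viewed, on a budget of 14 in all, crops included, one or two more only if the job needs it, and the job is handed in when it is done.

```bash
ls; mkdir -p pics; python3 - <<'E'
from workcell import *
import cv2
for n in ("scene","side"):
    c=capture(n); cv2.imwrite(f"pics/{n}0.png",c["img"][:,:,::-1]); print(n,c["fx"],c["fy"],c["cx"],c["cy"],c["k1"],c["cam_to_world"].round(3).tolist() if hasattr(c["cam_to_world"],'round') else c["cam_to_world"])
print(sense())
E
```

```text
pics
scene 406.8183251835787 406.8183251835787 270.5590781826692 207.51558646588595 -0.023987014105384598 [[0.745, -0.308, 0.592, -0.133], [-0.667, -0.327, 0.67, -0.687], [-0.013, -0.894, -0.449, 0.526], [0.0, 0.0, 0.0, 1.0]]
side 392.3604801014438 392.3604801014438 277.46770021159625 210.54509382152753 -0.04793857669128084 [[-0.798, -0.324, 0.508, -0.086], [-0.602, 0.426, -0.675, 0.761], [0.002, -0.845, -0.535, 0.633], [0.0, 0.0, 0.0, 1.0]]
{'time_s': 0.1, 'q': array([-4.87232513e+01,  1.46500051e+01,  6.13858368e+00, -2.50637978e-02,
       -8.15826614e+01, -1.63061682e+01]), 'qd': array([ 0.04608816, -0.1304395 ,  0.23079947,  0.15905703, -0.01310682,
       -0.01136424]), 'joint_torque': array([-4.30300541e-03, -3.87601519e+01,  2.38473523e+01,  5.37789613e+00,
       -3.75932024e-03,  1.81558585e-05]), 'eef_pos': array([ 0.23205372, -0.49816688,  0.23048412]), 'tcp_rot': array([ 1.79902741e+02, -2.62516866e-03, -1.55033107e+02]), 'wrist_force': array([-0.31703035, -0.41752683, -0.69406978]), 'moment': array([-0.00320808,  0.0150522 ,  0.00083114]), 'grip_width': 0.08537845468549893}
```

View pics/scene0.png

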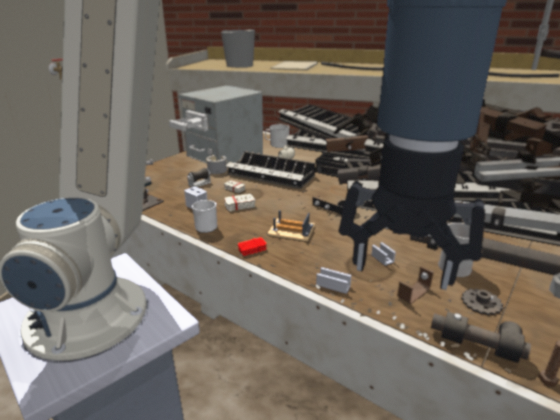

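View pics/side0.png

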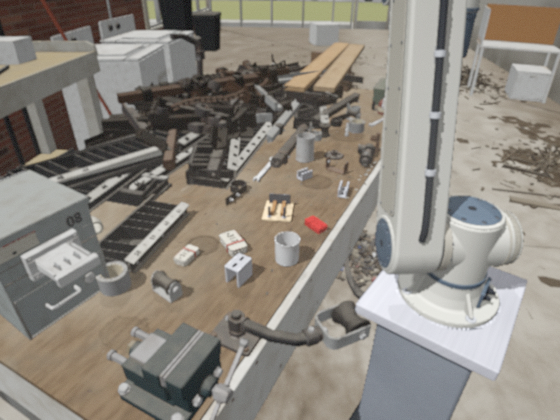

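The cradle is at scene (292,229) and side (278,209). Pale bundles are at scene (240,203), the larger, and (235,186), the smaller. The red bundle is a decoy. The bridge is at scene (195,198), and the two legs-up channels are at (334,280) and (382,254). I'll get rough positions, then take wrist views from above.

```bash
cat > h.py <<'E'
from workcell import *
import numpy as np, cv2
from scipy.spatial.transform import Rotation as Rot
def tool_T(s):
    T=np.eye(4); T[:3,:3]=Rot.from_euler('xyz',s["tcp_rot"],degrees=True).as_matrix(); T[:3,3]=s["eef_pos"]; return T
def shot(n,png=None,crop=None,up=1):
    s=sense(); c=capture(n)
    if n=="wrist": c["cam_to_world"]=tool_T(s)@np.array(c["tool_from_camera"])
    if png:
        im=c["img"][:,:,::-1]
        cv2.imwrite(f"pics/{png}.png",im)
        np.savez(f"pics/{png}.npz",**{k:v for k,v in c.items()})
    return c
def load(png): return dict(np.load(f"pics/{png}.npz"))
def ray(c,u,v):
    K=np.array([[c["fx"],0,c["cx"]],[0,c["fy"],c["cy"]],[0,0,1]],float)
    p=cv2.undistortPoints(np.array([[[u,v]]],float),K,np.array([float(c["k1"]),0,0,0]))[0,0]
    T=np.array(c["cam_to_world"]); return T[:3,3],T[:3,:3]@np.array([p[0],p[1],1])
def onz(c,u,v,z):
    o,d=ray(c,u,v); return o+d*(z-o[2])/d[2]
def two(c1,p1,c2,p2):
    o1,d1=ray(c1,*p1);o2,d2=ray(c2,*p2)
    t=np.linalg.lstsq(np.array([d1,-d2]).T,o2-o1,rcond=None)[0]
    a,b=o1+t[0]*d1,o2+t[1]*d2
    return (a+b)/2,np.linalg.norm(a-b)
def proj(c,P):
    T=np.linalg.inv(c["cam_to_world"]); p=T[:3,:3]@np.array(P)+T[:3,3]; a=p[:2]/p[2]
    a=a*(1+c["k1"]*(a@a)); return a*[c["fx"],c["fy"]]+[c["cx"],c["cy"]]
E
python3 - <<'E'
from h import *
a=shot("scene","s1");b=shot("side","d1")
for n,p,q,z in [("cradle",(292,229),(278,209),.02),("long?",(334,280),(344,188),.02),("short?",(382,254),(304,174),.02),("bridge",(195,196),(238,266),.03),("big",(240,203),(232,242),.015),("small",(235,186),(187,255),.015),("red",(252,246),(316,224),.015)]:
    print(n,onz(a,*p,z).round(3),onz(b,*q,z).round(3),*[np.round(x,3) for x in two(a,p,b,q)])
w=shot("wrist"); print(w["fx"],w["cx"],w["cy"],w["k1"],np.round(w["tool_from_camera"],3).tolist())
E
```

```text
cradle [ 0.493 -0.057  0.02 ] [ 0.501 -0.02   0.02 ] [ 0.513 -0.038  0.005] 0.002
long? [ 0.408 -0.266  0.02 ] [ 0.408 -0.25   0.02 ] [ 0.414 -0.261  0.014] 0.002
short? [ 0.561 -0.276  0.02 ] [ 0.565 -0.254  0.02 ] [ 0.574 -0.269  0.011] 0.001
bridge [0.411 0.26  0.03 ] [0.414 0.251 0.03 ] [0.409 0.255 0.034] 0.003
big [0.496 0.158 0.015] [0.503 0.176 0.015] [0.507 0.171 0.008] 0.004
small [0.56  0.265 0.015] [0.556 0.284 0.015] [0.567 0.277 0.007] 0.004
red [ 0.374 -0.044  0.015] [ 0.373 -0.028  0.015] [ 0.379 -0.037  0.008] 0.002
292.62874698428755 270.73532990843074 208.78791045546836 -0.0576405642794651 [[0.0, -0.956, -0.295, 0.075], [1.0, 0.0, 0.0, -0.0], [-0.0, -0.295, 0.956, -0.142], [0.0, 0.0, 0.0, 1.0]]
```

```bash
python3 - <<'E'
from h import *
for n,(x,y) in dict(w_short=(.565,-.265),w_long=(.41,-.26),w_crad=(.505,-.038),w_bridge=(.41,.255),w_tags=(.55,.25)).items():
    goto([x,y,.15],[180,0,180]); wait(.3); shot("wrist",n)
L=[cv2.imread(f"pics/{n}.png") for n in("w_long","w_short","w_bridge","w_tags")]
L=[cv2.resize(i[60:285,120:420],(400,300),interpolation=cv2.INTER_CUBIC) for i in L]
cv2.imwrite("pics/m1.png",np.vstack([np.hstack(L[:2]),np.hstack(L[2:])]))
i=cv2.imread("pics/w_crad.png"); cv2.imwrite("pics/m2.png",cv2.resize(i[60:285,120:420],(800,600),interpolation=cv2.INTER_CUBIC))
print(sense()["time_s"],sense()["q"].round(1))
E
```

```text
6.95 [  39.3   22.6    5.7   -0.   -73.1 -129.3]
```

View pics/m1.png

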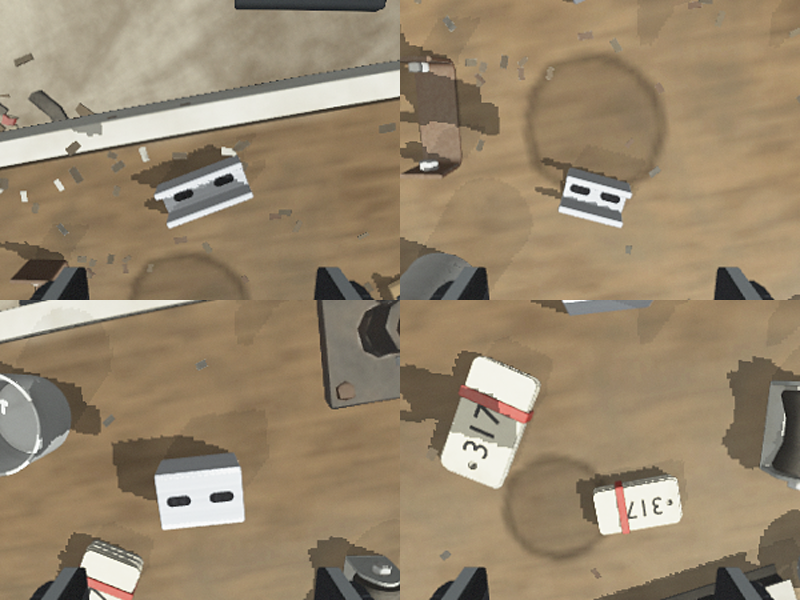

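View pics/m2.png

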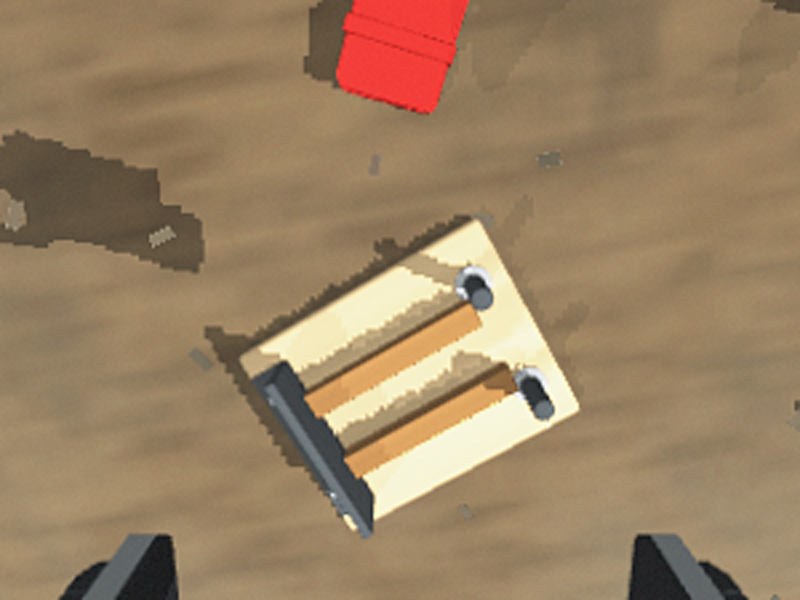

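The top views show the following, in montage pixels:
- **Long channel:** (203,193).
- **Short channel:** (595,197).
- **Bridge web:** (200,497).
- **Small tags:** (637,503), right of and below the larger bundle, whose centre is (490,422).
- **Cradle:** pin tops in m2 at (481,297) and (542,407), plate at lower left, bearers between them.

Next I'll fit rectangles to colour masks and cast rays at the known heights.

```bash
cat > seg.py <<'E'
from h import *
def rects(c,mask,z,minA=60):
    out=[]
    for k in cv2.findContours(mask.astype(np.uint8),cv2.RETR_EXTERNAL,cv2.CHAIN_APPROX_NONE)[0]:
        if cv2.contourArea(k)<minA: continue
        P=np.array([onz(c,float(u),float(v),z)[:2] for u,v in k[:,0]])
        (cx,cy),(w,h),a=cv2.minAreaRect((P*1000).astype(np.float32))
        if w>h: w,h,a=h,w,a+90   # a+90 = direction of long side
        uv=k[:,0].mean(0).round()
        out.append((uv,np.round([cx,cy],1),np.round([w,h],1),round((a+90)%180,1)))
    return out
E
python3 - <<'E'
from seg import *
def hsv(c): return [x.astype(int) for x in cv2.split(cv2.cvtColor(c["img"],cv2.COLOR_RGB2HSV))]
c=load("w_crad");H,S,V=hsv(c)
print("bearers");[print(*r) for r in rects(c,(H>10)&(H<18)&(S>135)&(V>180),.02)]
for u,v in[(481,297),(542,407)]: print("pin",onz(c,120+u*.375,60+v*.375,.042).round(4))
for u,v in[(268,392),(368,530),(280,385),(373,500)]: print("plate top?",onz(c,120+u*.375,60+v*.375,.042).round(4))
for u,v in[(480,218),(578,408),(375,520),(240,357)]: print("board",onz(c,120+u*.375,60+v*.375,.008).round(4))
for n,z in(("w_long",.028),("w_short",.028),("w_bridge",.05),("w_tags",.018)):
    c=load(n);H,S,V=hsv(c);print(n)
    for t in(170,200,225):
        for r in rects(c,(S<50)&(V>t),z): 
            if 200<r[0][0]<400 and 100<r[0][1]<270: print(t,*r)
    m=lambda x,y:(120+x*.75,60+y*.75)
    pts=dict(w_long=[(156,188),(237,157),(252,196),(168,227)],w_short=[(166,169),(231,182),(222,226),(160,209)],w_bridge=[(155,173),(240,167),(244,222),(160,229)],w_tags=[(194,187),(277,175),(281,219),(201,235)])[n]
    P=np.array([onz(c,*m(*p),z)[:2]*1000 for p in pts]);print("manual",P.round(1).tolist(),P.mean(0).round(1))
E
```

```text
bearers
[279. 220.] [525.6 -31.2] [ 8.6 63.6] 120.2
[267. 195.] [500.3 -42.9] [ 8.7 69. ] 120.1
pin [ 0.4735 -0.0133  0.042 ]
pin [0.5109 0.0083 0.042 ]
plate top? [ 0.5055 -0.0839  0.042 ]
plate top? [ 0.5567 -0.0511  0.042 ]
plate top? [ 0.5031 -0.0797  0.042 ]
plate top? [ 0.545  -0.0491  0.042 ]
board [ 0.4509 -0.011   0.008 ]
board [0.5223 0.0286 0.008 ]
board [ 0.5694 -0.0498  0.008 ]
board [ 0.502  -0.0999  0.008 ]
w_long
170 [277. 217.] [ 425.9 -254.2] [ 4.7 64.7] 111.3
170 [273. 196.] [ 404.5 -261.6] [15.1 65.7] 101.2
170 [278. 147.] [ 360.9 -264.6] [ 17.1 541.3] 100.0
200 [277. 217.] [ 425.9 -254.4] [ 3.7 64.4] 111.4
200 [272. 196.] [ 408.8 -261.2] [14.8 64.6] 109.0
200 [278. 148.] [ 360.9 -264.6] [ 16.6 541.3] 100.0
225 [277. 217.] [ 425.8 -254.3] [ 3.3 63.6] 111.7
225 [275. 195.] [ 404.5 -261.9] [13.3 64.7] 101.4
225 [284. 147.] [ 361.1 -264.6] [ 15.9 541.3] 100.0
manual [[409.5, -291.6], [387.4, -235.3], [415.3, -224.0], [438.8, -283.9]] [ 412.8 -258.7]
w_short
170 [262. 222.] [ 585.3 -273.5] [ 5.2 47.1] 74.4
170 [267. 205.] [ 568.3 -268.6] [15.6 47. ] 74.4
200 [262. 222
[... 327 characters left out ...]
6.2
170 [270. 208.] [410.3 253.7] [37.9 55.7] 96.1
200 [202. 263.] [462.7 190.8] [19.5 40.2] 65.8
200 [270. 208.] [410.4 253.5] [37.6 54.9] 96.1
225 [202. 263.] [462.6 190.7] [19.  39.5] 65.9
225 [270. 208.] [410.2 253.6] [37.  54.4] 96.4
manual [[393.3, 225.1], [389.4, 279.1], [426.6, 282.8], [431.5, 227.0]] [410.2 253.5]
w_tags
170 [275. 218.] [569.8 254.7] [16.5 35. ] 9.9
170 [307. 213.] [563.3 288.7] [35.8 40.5] 100.1
200 [275. 219.] [570.4 254.8] [16.3 33.8] 10.5
200 [308. 212.] [563.7 288.5] [35.6 40.4] 101.2
225 [275. 219.] [570.3 254.5] [16.  33.3] 9.9
225 [307. 213.] [564.  288.7] [33.6 40. ] 100.2
manual [[550.8, 245.3], [541.7, 305.5], [575.6, 310.5], [588.6, 250.4]] [564.2 277.9]
```

```bash
cat >> h.py <<'E'
C=np.array([.5122,-.0361]); TH=-59.9
def cr(x,y):
    a=np.radians(TH); return C+np.array([np.cos(a)*x-np.sin(a)*y,np.sin(a)*x+np.cos(a)*y])/1000
def pick(xy,yaw,z,pre,f=40,hi=.13):
    set_gripper(pre)
    goto([*xy,hi],[180,0,yaw]); movel([*xy,z+.04],.2); hit=movel([*xy,z],.06,max_force=12)
    s=sense(); print("down hit",hit,s["eef_pos"].round(4),s["wrist_force"].round(1))
    set_gripper(0,f); s=sense(); print("grip",round(s["grip_width"],4),s["eef_pos"].round(4))
    movel([*xy,hi],.15); s=sense(); print("lifted",round(s["grip_width"],4),s["wrist_force"].round(2),s["time_s"])
def lower(xy,yaw,z,hi=.15,f=10,over=.004):
    goto([*xy,hi],[180,0,yaw]); movel([*xy,z+.02],.12); wait(.2)
    hit=movel([*xy,z-over],.03,max_force=f); s=sense()
    print("set down hit",hit,"TCP",s["eef_pos"].round(4),"expected z",z,s["wrist_force"].round(1))
E
python3 - <<'E'
from h import *
pick((.4152,-.2585),-158.6,.003,.085)
lower(cr(14.3,0),-59.9,.0235)
c=shot("wrist","p1"); cv2.imwrite("pics/v1.png",cv2.resize(c["img"][110:410,80:480,::-1],(800,600)))
E
```

```text
down hit False [ 0.4154 -0.2586  0.0031] [ 0.6 -0.2 -0.1]
grip 0.0641 [ 0.4156 -0.2586  0.0038]
lifted 0.0642 [-0.29  0.42 -2.53] 11.8167
set down hit True TCP [ 0.5191 -0.0485  0.0238] expected z 0.0235 [-1.7  0.7  5.4]
```

View pics/v1.png

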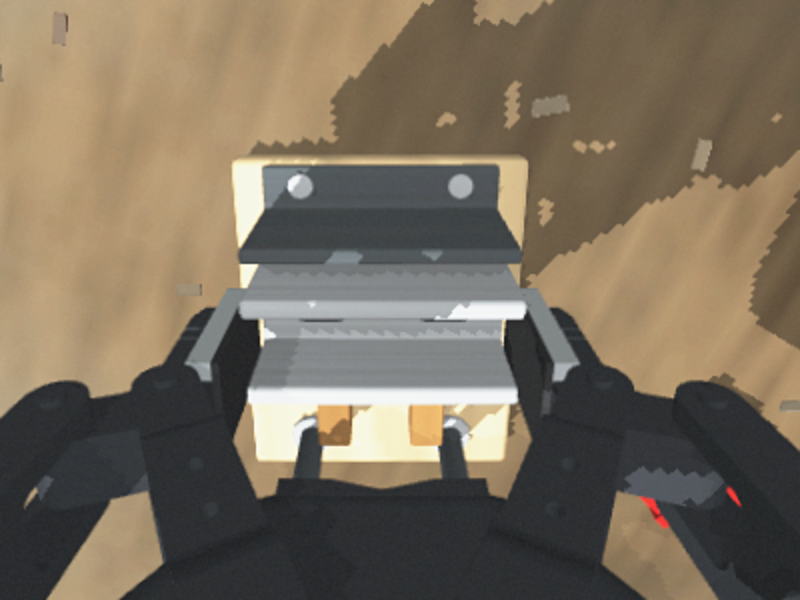

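The channel sits on the bearers beside the plate, square (leg tops at rows 310 and 395), with the pins free at the bottom. I'll release it and measure from above.

```bash
python3 - <<'E'
from seg import *
set_gripper(.08); p=sense()["eef_pos"]; movel([p[0],p[1],.16],.15); wait(.2)
c=shot("wrist","p2"); cv2.imwrite("pics/v2.png",cv2.resize(c["img"][60:285,120:420,::-1],(800,600)))
H,S,V=[x.astype(int) for x in cv2.split(cv2.cvtColor(c["img"],cv2.COLOR_RGB2HSV))]
a=np.radians(TH);R=np.array([[np.cos(a),np.sin(a)],[-np.sin(a),np.cos(a)]])
for t in(150,180,210):
    for r in rects(c,(S<60)&(V>t),.048,25): print(t,*r,"local",(R@(r[1]-C*1000)).round(1))
print("bearers");[print(*r,(R@(r[1]-C*1000)).round(1)) for r in rects(c,(H>10)&(H<18)&(S>135)&(V>180),.02,25)]
print(sense()["time_s"])
E
```

```text
150 [436. 407.] [212.7  80.3] [48.9 72.9] 152.6 local [-250.9 -200.7]
150 [114. 392.] [562.8 244.5] [32.7 34.7] 99.7 local [-217.4  184.5]
150 [119. 375.] [567.6 213.7] [15.9 27.7] 9.9 local [-188.3  173.2]
150 [413. 387.] [255.7  60.3] [30.1 71.7] 114.0 local [-212.  -173.6]
150 [548. 368.] [114.7 -21.6] [ 48.6 117.9] 141.9 local [-211.9 -336.6]
150 [192. 344.] [515.8 128.3] [16.3 45.9] 155.9 local [-140.4   85.6]
150 [196. 334.] [514.1 114.5] [ 3.5 43.7] 156.3 local [-129.3   77.2]
150 [385. 302.] [362.9 -17.7] [ 9.7 11. ] 28.9 local [ -90.8 -119.9]
150 [534. 307.] [214.2 -83.7] [ 77.4 113. ] 139.9 local [-108.3 -281.7]
150 [ 17. 304.] [692.5 194. ] [ 29.4 153.2] 110.0 local [-108.6  271.4]
150 [298. 242.] [479.  -29.5] [16.4 16.9] 32.2 local [-22.4 -25.4]
150 [246. 164.] [555.6 -70.4] [4.3 5.2] 118.8 local [51.4 20.3]
150 [265. 211.] [519.4 -46.1] [70.2 87. ] 120.0 local [12.3  1.2]
150 [129. 146.] [649.8 -35.1] [8.8 8.9] 112.8 local [ 68.1 119.5]
150 [478.  96.] [ 415.3 -219.6] [ 4.5 10.2] 77.9 local [ 110.2 -175.9]
150 [516.  37.] [ 416.6 -273.7] [ 4.5 10.7] 18.5 local [ 157.6 -
[... 2003 characters left out ...]
cal [  45.4 -220.3]
210 [261. 212.] [519.4 -46.1] [70.2 87. ] 120.0 local [12.3  1.2]
210 [446. 211.] [ 372.7 -113.5] [ 20.8 166.2] 97.9 local [  -3.  -159.5]
210 [478.  96.] [ 414.9 -219.6] [3.7 8.9] 85.2 local [ 110.  -176.2]
210 [516.  36.] [ 416.7 -273.7] [4.1 9.7] 14.0 local [ 157.7 -201.8]
210 [557.  32.] [ 389.  -295.8] [ 9.7 40.3] 131.4 local [ 162.9 -236.8]
210 [36. 52.] [753.  -71.8] [41. 65.] 130.6 local [151.6 190.4]
210 [165.   6.] [ 667.9 -146.6] [3.9 9.2] 115.8 local [173.7  79.3]
210 [148.   4.] [ 680.4 -141.2] [4.7 7.1] 115.2 local [175.3  92.8]
bearers
[282. 230.] [489.9 -24.2] [ 8.3 23.3] 120.5 [-21.5 -13.3]
[255. 228.] [515.1 -12.2] [ 8.3 18.8] 118.9 [-19.2  14.5]
16.5417
```

View pics/v2.png

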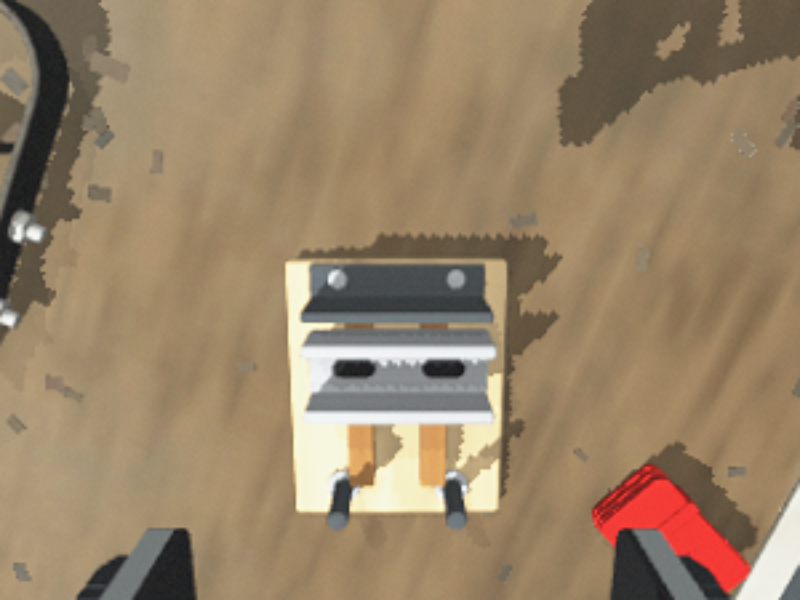

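The long channel stands square. Its leg tops are at rows 352 and 418, columns 304–493. The pin tops are at (338,519) and (456,518).

```bash
cat >> h.py <<'E'
def loc(P):
    a=np.radians(TH);R=np.array([[np.cos(a),np.sin(a)],[-np.sin(a),np.cos(a)]]); return (R@(np.array(P)[:2]-C)*1000).round(1)
E
python3 - <<'E'
from h import *
c=load("p2")
for n,u,v,z in[("leg far L",304,352,.048),("leg far R",494,352,.048),("leg near L",305,418,.048),("leg near R",492,418,.048),("pin",338,519,.042),("pin",456,518,.042),("plate inner",303,321,.042),("plate inner",491,321,.042),("bearer end",360,485,.02),("bearer end",432,485,.02)]:
    print(n,loc(onz(c,120+u*.375,60+v*.375,z)))
E
```

```text
leg far L [26.5 31.2]
leg far R [ 26.4 -32.3]
leg near L [ 3.2 31.7]
leg near R [  3.1 -32.4]
pin [-37.9  21.9]
pin [-37.6 -21.3]
plate inner [35.8 31.9]
plate inner [ 35.7 -31.7]
bearer end [-34.1  14.8]
bearer end [-34.1 -13.4]
```

```bash
python3 - <<'E'
import re
s=open('h.py').read(); 
open('h.py','w').write(s.replace("C=np.array([.5122,-.0361])","C=np.array([.5122,-.0361])+np.array([.5015*.9+.865*.3,-.865*.9+.5015*.3])/1000"))
E
python3 - <<'E'
from h import *
pick((.5742,-.2704),-15.5,.003,.07)
lower(cr(-17,-.3),-59.9,.0235)
p=sense()["eef_pos"]; q=cr(-13.6,-.3); print("slide stop",movel([*q,p[2]],.02,max_force=6)); s=sense(); print(loc(s["eef_pos"]),s["wrist_force"].round(1))
set_gripper(.065); p=s["eef_pos"]; movel([p[0],p[1],.16],.15); wait(.2)
c=shot("wrist","p3"); cv2.imwrite("pics/v3.png",cv2.resize(c["img"][60:285,120:420,::-1],(800,600)))
print(sense()["time_s"])
E
```

```text
down hit False [ 0.5745 -0.2706  0.0032] [ 0.2  0.  -0.4]
grip 0.0465 [ 0.5747 -0.2706  0.0038]
lifted 0.0465 [ 1.02 -0.15 -1.59] 20.625
set down hit True TCP [ 0.5039 -0.0222  0.0238] expected z 0.0235 [-1.9  1.1  6.2]
slide stop False
[-13.4  -0.1] [-0.4  1.3  2.4]
25.6083
```

View pics/v3.png

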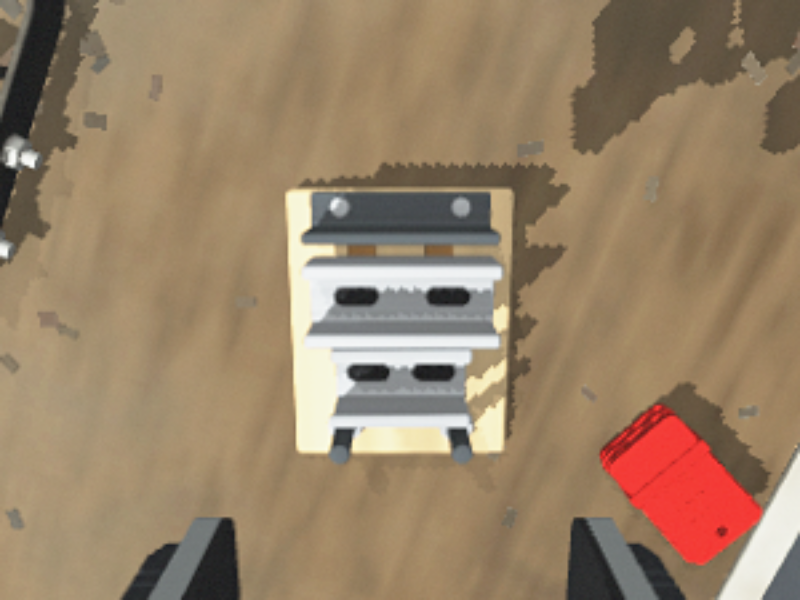

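```bash
python3 - <<'E'
from h import *
c=load("p3")
for n,u,v,z in[("Lfar L",304,271,.048),("Lfar R",502,271,.048),("Lnear L",307,341,.048),("Lnear R",499,341,.048),("Sfar L",332,356,.048),("Sfar R",470,356,.048),("Snear L",332,421,.048),("Snear R",471,421,.048),("pin",340,454,.042),("pin",460,454,.042),("plate inner",303,243,.042),("plate inner",499,243,.042)]:
    print(n,loc(onz(c,120+u*.375,60+v*.375,z)))
E
```

```text
Lfar L [26.4 31.2]
Lfar R [ 26.3 -33. ]
Lnear L [ 3.1 31.1]
Lnear R [  3.  -32.8]
Sfar L [-2.  22.9]
Sfar R [ -2.1 -23.3]
Snear L [-25.   23.5]
Snear R [-25.1 -24.2]
pin [-39.5  21.5]
pin [-39.6 -21.2]
plate inner [34.7 32. ]
plate inner [ 34.7 -32.4]
```

The pair is touching and square, centred within about 1 mm. Next is the bridge.

```bash
python3 - <<'E'
from h import *
pick((.4103,.2536),-83.9,.029,.062,f=50,hi=.16)
lower(cr(.6,-.5),-149.9,.054,hi=.17,f=8,over=.003)
c=shot("wrist","p4"); cv2.imwrite("pics/v4.png",cv2.resize(c["img"][110:410,80:480,::-1],(800,600)))
d=shot("side","d4"); print(sense()["time_s"],loc(sense()["eef_pos"]))
E
```

```text
down hit False [0.4105 0.2538 0.0292] [ 0.  -0.1 -0.8]
grip 0.0369 [0.4107 0.254  0.0296]
lifted 0.0373 [ 0.63  0.04 -2.28] 29.75
set down hit True TCP [ 0.5125 -0.0375  0.0546] expected z 0.054 [-0.8  0.1  5.3]
32.8083 [ 0.5 -0.8]
```

View pics/v4.png

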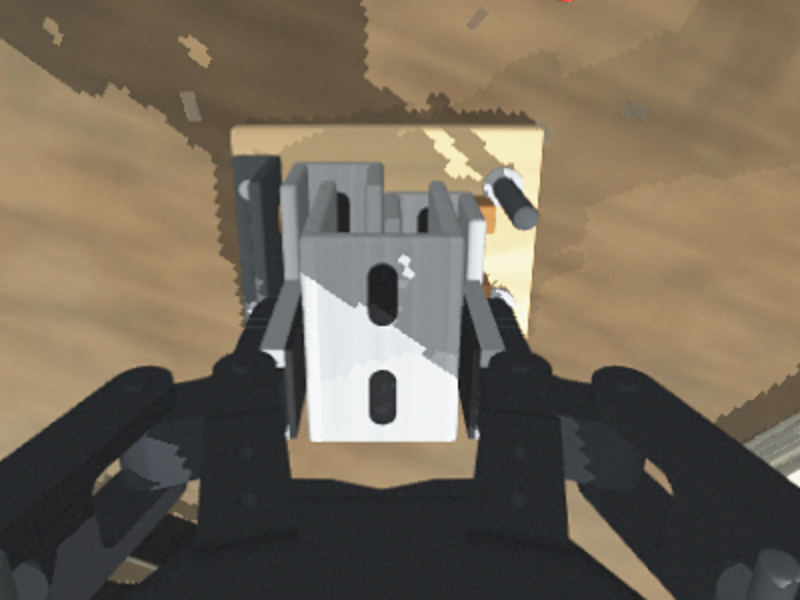

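The bridge legs stand inside both channels, and contact came at the expected height. I'll release it, check, and fetch the tags.

```bash
python3 - <<'E'
from h import *
set_gripper(.056); p=sense()["eef_pos"]; movel([p[0],p[1],.18],.15); wait(.2)
c=shot("wrist","p5"); cv2.imwrite("pics/v5.png",cv2.resize(c["img"][60:285,120:420,::-1],(800,600)))
pick((.5655,.2777),-78.7,.003,.055,f=25,hi=.16); print(sense()["time_s"])
E
```

```text
down hit False [0.5657 0.2778 0.0032] [-0.7  0.8  1.1]
grip 0.0335 [0.5659 0.278  0.0037]
lifted 0.0336 [-0.54 -0.14 -1.26] 38.875
38.875
```

View pics/v5.png

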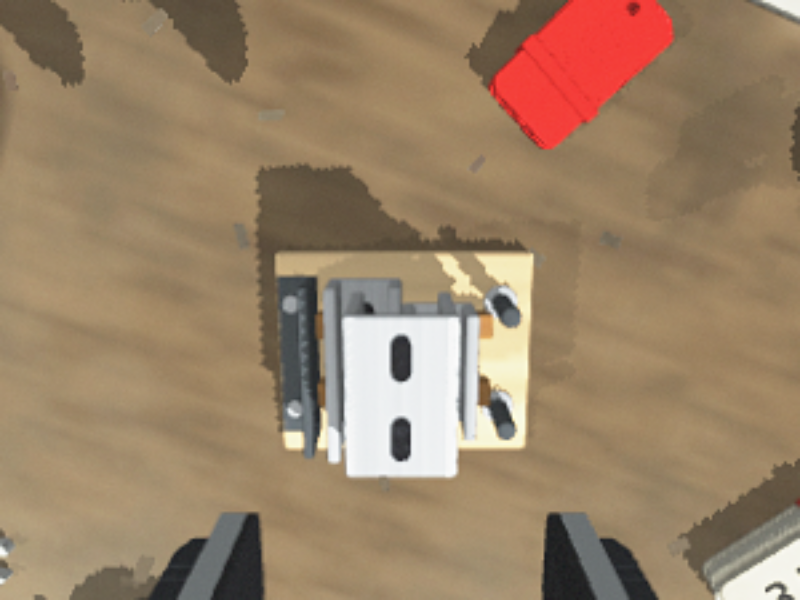

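```bash
python3 - <<'E'
from h import *
c=load("p5"); L=np.array([loc(onz(c,120+u*.375,60+v*.375,.075)) for u,v in[(343,316),(463,316),(458,477),(347,477)]]); print(L.tolist(),L.mean(0))
t=L.mean(0)
assert abs(t[0]-.6)<2.5 and abs(t[1]+.6)<3
lower(cr(*t),-149.9,.078,hi=.18,f=6,over=.003); print(loc(sense()["eef_pos"]))
set_gripper(.055); p=sense()["eef_pos"]; movel([p[0],p[1],.2],.12); wait(.3)
c=shot("wrist","p6"); a=cv2.resize(c["img"][60:285,120:420,::-1],(800,600)); cv2.imwrite("pics/v6.png",a)
print(sense()["time_s"])
E
```

```text
[[18.8, -28.7], [-19.7, -28.6], [-19.2, 27.0], [18.6, 27.0]] [-0.375 -0.825]
set down hit True TCP [ 0.5119 -0.0369  0.0785] expected z 0.078 [ 0.5 -0.4  3.8]
[-0.3 -0.9]
43.6083
```

View pics/v6.png

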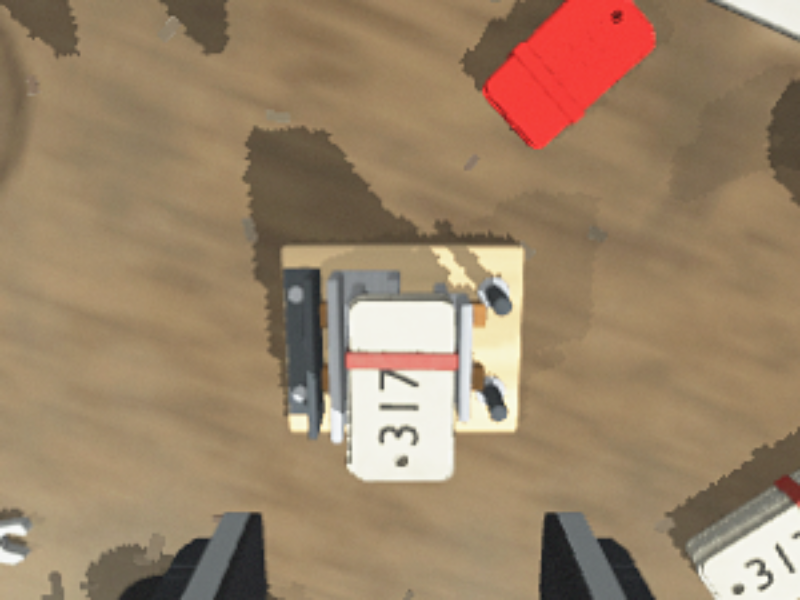

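The tags lie lengthways on the web, rows 299–482, columns 349–457. I'll check the numbers, clear the arm, and take a side view.

```bash
python3 - <<'E'
from h import *
c=load("p6"); L=np.array([loc(onz(c,120+u*.375,60+v*.375,.093)) for u,v in[(349,299),(457,299),(454,482),(348,482)]]); print(L.tolist(),L.mean(0))
goto([.36,-.25,.25],[180,0,-149.9]); wait(.3)
a=shot("scene","s7")["img"][170:290,190:350]; b=shot("side","d7")["img"][150:270,200:360]
cv2.imwrite("pics/v7.png",cv2.resize(np.vstack([a,b])[:,:,::-1],(800,1200))[::1][:, :] if 0 else np.hstack([cv2.resize(x[:,:,::-1],(400,300),interpolation=cv2.INTER_CUBIC) for x in(a,b)]))
print(sense()["time_s"])
E
```

```text
[[16.3, -33.3], [-18.5, -33.3], [-18.7, 30.3], [17.9, 30.3]] [-0.75 -1.5 ]
45.0417
```

View pics/v7.png

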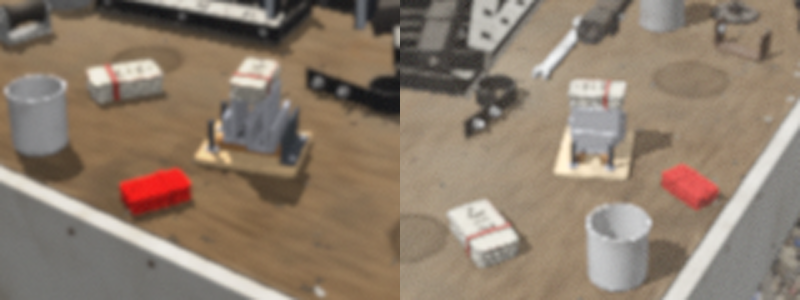

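The bundle is stacked upright in both views (left at (255,105), right at (597,120)). The tags are within about 1 mm of the web's centre, the other things are in place, and the arm is clear.

```bash
python3 -c "
from workcell import *
hand_in()"
```

```text
the job is handed in; nothing more can be done
```

The bundle is made up in the cradle and handed in at about 45 s on the robot's clock, with the arm clear of everything.

In the order asked, I set down:
1. **Long channel:** across the bearers, on the plate side.
2. **Short channel:** beside it on the pin side, slid up until the two touched.
3. **Bridge:** over the pair, with one leg down inside each channel.
4. **Tags:** the smaller pale bundle, lengthways on the bridge's flat top.

My last checks, with each figure in the cradle's own axes:

| Item | Result |
|---|---|
| Long channel centre | x +14.7 mm, y −0.9 mm (ideal +14, 0) |
| Short channel centre | x −13.5 mm, y −0.3 mm (ideal −14, 0) |
| Bridge set-down | contact within 0.6 mm of the height expected when fully nested |
| Bridge web centre | x −0.4 mm, y −0.8 mm |
| Tags centre | within about 1 mm of the bridge web's centre |

- **Disagreement:** the first two cradle measurements differed by about 0.9 mm in x, and I used the second. A later view put the pins about 0.5 mm the other way. The pair may therefore sit up to about 1 mm off centre towards the plate.
- **Final views:** the scene and side pictures showed the stack upright, and nothing else in view looked disturbed. The roller and the rusty bracket were not checked up close at the end.
- **Failures:** no check failed.

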